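# Gauge the press spindle's thread with comb leaves

### The arm

A 6-joint arm with a two-finger parallel gripper is mounted at the origin on the work surface. World frame = base frame: x ahead of the robot, y to its left, z up, the work surface at z = 0. Lengths are in m, angles in degrees, forces in N, time in s.
With the tool pointing down it reaches from about 0.275 to 0.825 m from the base axis. Payload 5.2 kg.
Tool frame: the origin (TCP) lies at the very end of the fingers, on their centre line; the grasp point (between the pads) lies 19 mm behind it; z points along the fingers, y is the line along which they close (so a half turn about z gives the same grasp; the last joint's range is limited). The gripper opens to 93 mm and grips with 3 to 60 N. Pads are 15 mm wide; open, the fingers measure 128 mm over their backs; the gripper's body (75 mm by 188 mm) begins 65 mm behind the grasp point.
Start: joints at [56.562, 14.817, 87.949, -0, 77.235, -11.62], TCP at [0.204, 0.511, 0.219] pointing down, gripper open.
Joint ranges: [-179.93, 179.93], [-52.35, 119.4], [10.71, 147.94], [-69.91, 249.91], [12.55, 155.21], [-178.61, 178.61]. Speed limits (degrees/s): [147.25, 147.25, 180, 180, 180, 180].

### API

Orientations are given as a 3x3 rotation matrix whose columns are the frame's x, y, z axes.
In Python, from workcell import monitor, optics, ticket gives the robot as it stands.
- The arm moves only by the tool play_rows, never from a script. Its argument "moves" is a list of rows, each a list of 5 numbers: the shift along the tool's x, y, z in mm, then the turn about the tool's z in degrees, then the finger opening in mm, from 0 to 93. A call has 1 to 10 rows; each row shifts and turns the commanded pose from where the row before left it, along the tool's axes as they then stand; what a row does not reach is not made up. A row lasts 1/8 s, in which the tool goes at most 62.5 mm and 10.7 degrees, less where a joint would pass 70% of its speed; a pose out of reach is approached as far as the arm can. A call is refused whole if a number of a shift passes 62.5 or a number of a turn 10.7, either way. A call with a gripper value outside its range is refused whole. The fingers move at their own pace and stop on an object; "squeeze" is the grip in N (left out, the last holds). Time passes only in rows, so rows that do not move let the fingers close. It gives the time, the measured TCP pose, the force, the opening and the grip force at its end, in the units of the state.
- monitor.read_state(): the state, without advancing time (a new reading comes with each control period).
- optics.camera(name): name is "scene" or "top" or "wrist"; returns a dict with "color" (400x640x3 uint8, blue, green, red), "range_z" (400x640 float32, m along the optical axis (not along the pixel's ray), 0 where there is no reading), "camera_matrix" (3x3 intrinsics, pixels), "dist" ([k1, k2, p1, p2, k3] as OpenCV has them; the pictures are not rectified), "R" (3x3) and "t" (3): a world point X has camera coordinates R X + t; the wrist camera has in their place "tool_from_camera" (4x4, takes a point from camera to tool coordinates, whose origin is the TCP and whose axes are the flange's). Camera axes: x right, y down, z forward; pixel columns grow to the right and rows downward; lengths in m; the calibration is good to about 2 mm. A picture is of the moment at which its call begins: read the wrist's pose just before it.
- ticket.finish_job(): hands the job in; it is judged then, once.
Trained networks look in the newest picture that a camera, given by its name, has taken for a name from the list of things; names that differ only in an ending like _2 or _b are one class to them, and where a whole thing is asked for, a point or a joint stands for the part that bears it (a point fixed in the world has none). Each returns a list of dicts, best first, with "conf" (0 to 1); they miss things now and then, are a little off and sometimes report something else, mostly with a low value. They report only what shows in the picture. A call takes as long as a camera call.
- optics.search_frame(camera, thing): "position" ([x, y, z] in m, in the coordinates of the camera as it stood for that picture, good to about 4 mm: the middle of the surface that is visible of it).
- optics.pinpoint(camera, thing): "position" ([x, y, z] in m, in the coordinates of the camera as it stood for that picture, good to about 4 mm: a listed point, or the origin of a listed thing).
The state is a dict: "clock": time; "joint_positions": joint angles; "qvel": joint speeds; "effort": joint torques, N m; "position": TCP position; "tcp_rot": TCP orientation; "ft_force": force on the tool from outside, world axes, zero at the start; "torque": the same for the moment, N m; "gripper_width": opening from 0.0 (shut) to 1.0 (fully open); "gripper_force": force on a finger pad.
Only numpy, scipy, OpenCV 4.12 (cv2) and the standard library are available. Lean on these libraries where they do the work, as an engineer would, in place of code of your own. Each camera call takes 0.05 s, during which the arm holds its last target. There are 200 camera calls.

### The job

Find the thread pitch of the press spindle clamped in the front cradle of the rack, the one nearest the robot: take the comb leaves from the mat one at a time, hold each level and gently mesh its teeth with the near side of the thread, until you have the leaf that goes fully home along its whole length. Lay that leaf flat in the aluminium job tray and leave the other two lying flat on the mat, without disturbing the other things on the bench.

Things in the scene. Friction and masses are not known exactly. Their poses are not given: they have to be found in the camera images.
- leaf_1: steel comb leaf, 6 mm plate: head 55 mm wide with teeth along its front edge, 16 mm wide tail with a black finger grip. Origin: middle of the tooth-root line, 3 mm above the underside; +x the way the teeth point, y along the row, z up. Grip: middle at x = -50 mm, 16 mm wide (y), 38 long (x), from the underside to 28 mm above it; tail ends at x = -80. About 90 g, lies flat on the mat.
- leaf_2: comb leaf like leaf_1 but for its teeth. Origin, axes and grip as on leaf_1. On every leaf the middle tooth is centred on y = 0 and the teeth stand 3.9 to 5.9 mm out. Which leaf fits which spindle is not told: try it on the thread.
- leaf_3: comb leaf like leaf_1 but for its teeth. Origin, axes and grip as on leaf_1. Fully home, its tooth roots touch the thread crests: its origin is then 18 mm from the spindle axis. With the wrong pitch the tooth tips stop on the crests, its origin 21.5 to 24 mm from the axis.
- spindle_a: steel press spindle, trapezoidal thread of 7 to 13 mm pitch, 36 mm over the crests, threaded from y = -62 to +62 mm; fixed, clamped level, all three parallel. Origin: on its axis, mid-thread; on the side facing the robot a groove is centred at y = 0. y along the axis, +x level, away from the robot, z up. The three spindles differ only in pitch and change places: gauge the one in the front cradle.
- spindle_b: press spindle as spindle_a, of another pitch; origin, axes and groove at y = 0 as there. A leaf of its pitch goes home from the -x side, level at axis height, +x as the spindle's, with its middle tooth at y = 0 (or whole pitches away); it finds its own way in when within about 1 mm.
- spindle_c: press spindle as spindle_a, of another pitch; origin, axes and groove at y = 0 as there. Head boss, 44 mm across, from y = +95 to +124 mm; plain tail end at y = -104 mm.
- rack_front (a point): place of the front spindle (nearest the robot) in the fixed steel rack: on its axis, mid-thread, 54 mm above the bench; axes as the spindles'. Two grey vee rails, 16 mm thick, 79 mm either side along y, with clamp bars and nuts up to 85 mm above the bench; rails and base reach 50 mm from the axis towards the robot. The other two cradles are 65 and 130 mm behind.
- mat: black rubber bench mat, fixed, 220 (x) x 280 (y) mm, 4 mm thick; origin in its middle on the bench (its top is 4 mm above). The leaves lie on it. It and the tray can change sides.
- tray: empty aluminium job tray, fixed, 180 (x) x 210 (y) mm outside, 28 mm high, walls and floor 3 mm; origin in the middle of its underside on the bench.
- sprocket: bystander: steel chain sprocket, 60 mm across, 5 mm thick, lying on the mat; origin centre of underside.
- hexnut: bystander: brass hexagon nut, 37 mm across, 16 mm high, lying on the mat; origin centre of underside.
- wrench: bystander: steel wrench, 150 mm long, under 15 mm high, lying on the bench in front of the rack.
- caliper: bystander: steel sliding caliper, 200 mm, lying on the bench behind the mat or tray.
- pedal: bystander: bicycle pedal, 90 x 77 mm, 26 mm high, on the bench.
- oil_bottle: bystander: white oil bottle, 48 mm across, 130 mm high, standing on the bench at the back.
- wheel_hub: bystander: aluminium wheel hub, 58 mm across, 100 mm high, standing on end at the back.

How it is judged (in metres and radians):
On the way:
1. the leaf of the right pitch has been pushed fully home, level and in line, into the near side of the front spindle's thread, held there for 0.2 s (((distance between spindle_a and rack_front below 0.02 m and x of leaf_2 in the frame of spindle_a between -0.0195 and -0.0155 m and y of leaf_2 in the frame of spindle_a between -0.04 and 0.04 m and z of leaf_2 in the frame of spindle_a between -0.006 and 0.006 m and angle between the y axis of leaf_2 and the y axis of spindle_a, either way round below 0.07 rad and angle between the z axis of leaf_2 and the z axis of spindle_a, either way round below 0.12 rad) or (distance between spindle_b and rack_front below 0.02 m and x of leaf_3 in the frame of spindle_b between -0.0195 and -0.0155 m and y of leaf_3 in the frame of spindle_b between -0.04 and 0.04 m and z of leaf_3 in the frame of spindle_b between -0.006 and 0.006 m and angle between the y axis of leaf_3 and the y axis of spindle_b, either way round below 0.07 rad and angle between the z axis of leaf_3 and the z axis of spindle_b, either way round below 0.12 rad) or (distance between spindle_c and rack_front below 0.02 m and x of leaf_1 in the frame of spindle_c between -0.0195 and -0.0155 m and y of leaf_1 in the frame of spindle_c between -0.04 and 0.04 m and z of leaf_1 in the frame of spindle_c between -0.006 and 0.006 m and angle between the y axis of leaf_1 and the y axis of spindle_c, either way round below 0.07 rad and angle between the z axis of leaf_1 and the z axis of spindle_c, either way round below 0.12 rad))), for 0.2 s.
At the end, for the whole second after the job is handed in: The leaf that matches the front spindle lies flat (0.1 rad) on the tray's floor, the other two flat on the mat, all at rest. Before, that leaf was seated: tooth roots within 1.5 mm of the crests, level (0.12 rad), in line (0.07 rad), within 6 mm of axis height and 40 mm of mid-thread (((distance between spindle_a and rack_front below 0.02 m and x of leaf_2 in the frame of tray between -0.09 and 0.09 m and y of leaf_2 in the frame of tray between -0.105 and 0.105 m and z of leaf_2 in the frame of tray between 0.003 and 0.01 m and angle between leaf_2's own z axis and vertical below 0.1 rad and linear speed of leaf_2 below 0.02 m/s and (x of leaf_1 in the frame of mat between -0.115 and 0.115 m and y of leaf_1 in the frame of mat between -0.145 and 0.145 m and z of leaf_1 in the frame of mat between 0.004 and 0.011 m and angle between leaf_1's own z axis and vertical below 0.1 rad and linear speed of leaf_1 below 0.02 m/s) and (x of leaf_3 in the frame of mat between -0.115 and 0.115 m and y of leaf_3 in the frame of mat between -0.145 and 0.145 m and z of leaf_3 in the frame of mat between 0.004 and 0.011 m and angle between leaf_3's own z axis and vertical below 0.1 rad and linear speed of leaf_3 below 0.02 m/s)) or (distance between spindle_b and rack_front below 0.02 m and x of leaf_3 in the frame of tray between -0.09 and 0.09 m and y of leaf_3 in the frame of tray between -0.105 and 0.105 m and z of leaf_3 in the frame of tray between 0.003 and 0.01 m and angle between leaf_3's own z axis and vertical below 0.1 rad and linear speed of leaf_3 below 0.02 m/s and (x of leaf_1 in the frame of mat between -0.115 and 0.115 m and y of leaf_1 in the frame of mat between -0.145 and 0.145 m and z of leaf_1 in the frame of mat between 0.004 and 0.011 m and angle between leaf_1's own z axis and vertical below 0.1 rad and linear speed of leaf_1 below 0.02 m/s) and (x of leaf_2 in the frame of mat between -0.115 and 0.115 m and y of leaf_2 in the frame of mat between -0.145 and 0.145 m and z of leaf_2 in the frame of mat between 0.004 and 0.011 m and angle between leaf_2's own z axis and vertical below 0.1 rad and linear speed of leaf_2 below 0.02 m/s)) or (distance between spindle_c and rack_front below 0.02 m and x of leaf_1 in the frame of tray between -0.09 and 0.09 m and y of leaf_1 in the frame of tray between -0.105 and 0.105 m and z of leaf_1 in the frame of tray between 0.003 and 0.01 m and angle between leaf_1's own z axis and vertical below 0.1 rad and linear speed of leaf_1 below 0.02 m/s and (x of leaf_2 in the frame of mat between -0.115 and 0.115 m and y of leaf_2 in the frame of mat between -0.145 and 0.145 m and z of leaf_2 in the frame of mat between 0.004 and 0.011 m and angle between leaf_2's own z axis and vertical below 0.1 rad and linear speed of leaf_2 below 0.02 m/s) and (x of leaf_3 in the frame of mat between -0.115 and 0.115 m and y of leaf_3 in the frame of mat between -0.145 and 0.145 m and z of leaf_3 in the frame of mat between 0.004 and 0.011 m and angle between leaf_3's own z axis and vertical below 0.1 rad and linear speed of leaf_3 below 0.02 m/s)))); the robot touches nothing.
It fails at once if a leaf forced or knocked against a spindle (over 40 N) (contact force between any of leaf_2, leaf_3, leaf_1 and spindle_a above 40 N or contact force between any of leaf_2, leaf_3, leaf_1 and spindle_b above 40 N or contact force between any of leaf_2, leaf_3, leaf_1 and spindle_c above 40 N).
It fails at once if a leaf dropped instead of laid down (falling at over 0.5 m/s, out of the fingers) ((contact force between the fingers and leaf_2 below 0.05 N and linear speed of leaf_2 above 0.5 m/s) or (contact force between the fingers and leaf_3 below 0.05 N and linear speed of leaf_3 above 0.5 m/s) or (contact force between the fingers and leaf_1 below 0.05 N and linear speed of leaf_1 above 0.5 m/s)).
It fails at once if another thing on the bench disturbed (moved over 30 mm) (distance of any of sprocket, hexnut, wrench, caliper, pedal, oil_bottle, wheel_hub from where it was at the start of the episode above 0.03 m).
It also fails if it takes over 72 s, if anything falls off the work surface, if the arm or the gripper's body presses on something with over 40 N, if the wrist force passes 120 N, or if a joint passes its speed limit or range.

## Working session

There is one attempt and no reset: what is moved stays moved. The work goes in short steps, Python scripts to look and compute and a tool call to move; the robot and the scene stay as the last step left them, time stands still between calls to the robot, and variables do not carry over. Pictures are saved under pics/ and viewed, at most 10 in all, crops included, and the job is handed in when it is done.

Besides the shell and the picture viewer there is one more tool, called after "Request:" by a JSON object that holds its "op" and its "data". play_rows: Moves the arm, as the interface text tells. Its arguments: {"type":"object","properties":{"moves":{"type":"array"},"squeeze":{"type":"number"}},"required":["moves"]}

```bash
mkdir -p pics; cat > h.py <<'E'
import numpy as np, cv2
from workcell import monitor, optics, ticket
def w(d,p): return d["R"].T@(np.array(p)-d["t"])
def cloud(d):
    K=d["camera_matrix"]; z=d["range_z"]; h,wd=z.shape
    u,v=np.meshgrid(np.arange(wd),np.arange(h))
    p=cv2.undistortPoints(np.stack([u,v],-1).reshape(-1,1,2).astype(np.float64),K,np.array(d["dist"])).reshape(h,wd,2)
    P=np.concatenate([p*z[...,None],z[...,None]],-1)
    return P
E
python3 - <<'E'
from h import *
s=monitor.read_state(); print(s["clock"],s["position"],s["tcp_rot"],s["gripper_width"])
for c in ["top","scene"]:
    d=optics.camera(c); cv2.imwrite(f"pics/{c}0.png",d["color"]); 
    d={k:np.array(v) for k,v in d.items()}
    np.savez(f"{c}0.npz",**d)
    for n in ["leaf_1","spindle_a","rack_front","mat","tray","sprocket","hexnut","wrench","pedal"]:
        for r in optics.pinpoint(c,n)[:4]: print(c,n,round(r["conf"],2),w(d,r["position"]).round(3))
E
```

```text
0.0 [0.20411396 0.51014216 0.21783694] [[-9.28355504e-01  3.71692241e-01 -9.67290201e-04]
 [ 3.71693345e-01  9.28354348e-01 -1.50386429e-03]
 [ 3.39013377e-04 -1.75565602e-03 -9.99998401e-01]] 1.000492333605521
top leaf_1 0.76 [ 0.541 -0.392  0.005]
top leaf_1 0.72 [ 0.547 -0.236  0.009]
top leaf_1 0.48 [ 0.533 -0.312  0.006]
top spindle_a 0.71 [ 0.609 -0.009  0.053]
top spindle_a 0.63 [0.737 0.004 0.051]
top spindle_a 0.61 [ 0.675 -0.006  0.055]
top rack_front 0.93 [ 0.609 -0.008  0.05 ]
top mat 0.97 [ 0.515 -0.314  0.001]
top tray 0.6 [ 0.474  0.296 -0.007]
top sprocket 0.58 [ 0.599 -0.251  0.005]
top hexnut 0.66 [ 0.598 -0.373  0.007]
top wrench 0.65 [ 0.459  0.026 -0.003]
top pedal 0.78 [ 0.709 -0.311  0.001]
scene leaf_1 0.76 [ 0.538 -0.315  0.011]
scene leaf_1 0.71 [ 0.539 -0.394  0.009]
scene leaf_1 0.67 [ 0.549 -0.237  0.013]
scene spindle_a 0.79 [0.744 0.009 0.053]
scene spindle_a 0.65 [ 0.676 -0.004  0.056]
scene spindle_a 0.62 [ 0.609 -0.002  0.054]
scene rack_front 0.63 [ 0.612 -0.006  0.055]
scene rack_front 0.62 [ 0.52  -0.306 -0.002]
scene mat 0.96 [ 0.52  -0.305 -0.003]
scene tray 0.9 [0.474 0.304 0.002]
scene sprocket 0.78 [ 0.606 -0.247  0.002]
scene sprocket 0.49 [ 0.539 -0.395  0.005]
scene hexnut 0.53 [ 0.601 -0.373 -0.001]
scene hexnut 0.47 [ 0.655  0.425 -0.   ]
scene hexnut 0.3 [0.455 0.028 0.001]
scene hexnut 0.26 [ 0.52  -0.308  0.   ]
scene wrench 0.59 [0.458 0.027 0.   ]
scene wrench 0.26 [0.724 0.282 0.001]
```

View pics/top0.png

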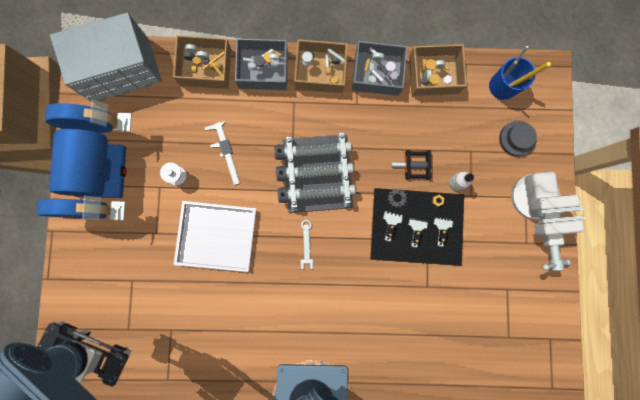

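```bash
python3 - <<'E'
from h import *
d=dict(np.load("top0.npz")); P=cloud(d); W=(P-d["t"])@d["R"]; z=d["range_z"]
print("t",(-d["R"].T@d["t"]).round(3), d["R"].round(2).tolist(), d["camera_matrix"][0,0])
# mat region: grips
m=(z>0)&(W[...,0]>.39)&(W[...,0]<.64)&(W[...,1]<-.15)&(W[...,1]>-.46)&(W[...,2]>.02)
n,l,st,c=cv2.connectedComponentsWithStats(m.astype(np.uint8))
for i in range(1,n):
    if st[i,4]>15:
        Q=W[l==i]; r=cv2.minAreaRect((Q[:,:2]*1000).astype(np.float32)); print(st[i],Q.mean(0).round(4),r)
mm=(z>0)&(W[...,0]>.4)&(W[...,0]<.6)&(W[...,1]<-.15)&(W[...,1]>-.46); print("mat z",np.median(W[mm][:,2]))
# spindle axis crest height
for y in (-.05,0,.05):
    k=(z>0)&(abs(W[...,1]-y)<.01)&(W[...,0]>.58)&(W[...,0]<.64)&(W[...,2]>.04); Q=W[k]; print(y,np.percentile(Q[:,2],95),Q[Q[:,2]>np.percentile(Q[:,2],85)].mean(0))
E
```

```text
t [0.456 0.015 1.414] [[0.03, -1.0, 0.03], [-0.99, -0.03, -0.11], [0.11, -0.02, -0.99]] 460.81243877884185
[452 184  18   6  70] [ 0.6355 -0.425   0.0661] ((635.2241821289062, -429.28460693359375), (36.26157760620117, 8.882789611816406), 89.70796203613281)
[433 195  11  11  43] [ 0.5966 -0.372   0.0224] ((596.1329956054688, -372.3634948730469), (29.969493865966797, 25.47732162475586), 42.27790832519531)
[387 224   8  14  74] [ 0.5007 -0.2263  0.0312] ((500.8001708984375, -227.14239501953125), (16.109699249267578, 37.72492599487305), 79.03020477294922)
[439 229   8  13  76] [ 0.4909 -0.3831  0.0313] ((490.77606201171875, -383.923583984375), (16.75763511657715, 37.225852966308594), 81.17306518554688)
[413 230   8  14  78] [ 0.4848 -0.3053  0.0312] ((485.1651611328125, -305.31146240234375), (17.679912567138672, 37.805511474609375), 81.61234283447266)
mat z 0.004100813003176848
-0.05 0.051064139635924516 [ 0.61953801 -0.05238453  0.05102844]
0 0.050860591157974956 [ 0.60189689 -0.0030097   0.05049902]
0.05 0.06936014703831923 [0.59855066 0.05701624 0.06962151]
```

The top view shows the mat at right (417,227), with leaves at (392,228), (417,235) and (443,232). The rack is in the middle, front spindle about (318,193), the wrench is at (307,245) and the tray is at left (216,237). I'm moving closer with the wrist camera.

Request:
{"op": "play_rows", "data": {"moves": [[0, 0, -40, -10.7, 93], [0, 0, -40, -10.7, 93], [-32, -52, 0, 0, 93], [-32, -52, 0, 0, 93], [-32, -52, 0, 0, 93], [-32, -52, 0, 0, 93], [-32, -52, 0, 0, 93], [-32, -52, 0, 0, 93], [-32, -52, 0, 0, 93], [0, 0, 0, 0, 93]]}}

```text
clock: 2.25
position: [0.4277, 0.1413, 0.2984]
tcp_rot: [[-1.0, 0.014, 0.0], [0.014, 1.0, -0.001], [-0.0, -0.001, -1.0]]
ft_force: [-0.2, 0.9, -0.4]
gripper_width: 1.0
gripper_force: 0.0
```

```bash
cat >> h.py <<'E'
def wrist(name):
    s=monitor.read_state(); d=optics.camera("wrist"); T=np.eye(4); T[:3,:3]=s["tcp_rot"]; T[:3,3]=s["position"]
    M=T@np.array(d["tool_from_camera"]); d["R"]=M[:3,:3].T; d["t"]=-M[:3,:3].T@M[:3,3]
    cv2.imwrite(f"pics/{name}.png",d["color"]); np.savez(f"{name}.npz",**{k:np.array(v) for k,v in d.items()})
    return s,d
E
python3 - <<'E'
from h import *
s,d=wrist("w1"); print(s["clock"],s["position"].round(4) if hasattr(s["position"],"round") else s["position"],s["joint_positions"],np.array(s["tcp_rot"]).round(3).tolist())
print(np.array(d["tool_from_camera"]).round(3).tolist(), d["camera_matrix"][0,0])
for r in optics.pinpoint("wrist","rack_front")[:2]+optics.pinpoint("wrist","spindle_a")[:3]: print(r["conf"],w(d,r["position"]).round(4))
E
```

```text
2.25 [0.4277 0.1413 0.2984] [ 4.09977730e+00  1.73356644e+00  9.23775733e+01 -6.23725852e-02
  8.58857776e+01 -8.50807982e+01] [[-1.0, 0.014, 0.0], [0.014, 1.0, -0.001], [-0.0, -0.001, -1.0]]
[[-0.0, -0.959, -0.282, 0.078], [1.0, -0.0, 0.0, 0.002], [-0.0, -0.282, 0.959, -0.166], [0.0, 0.0, 0.0, 1.0]] 288.03103729419604
0.94 [ 0.6098 -0.008   0.0551]
0.94 [ 0.6148 -0.0031  0.0515]
0.83 [0.7406 0.0085 0.0527]
0.61 [0.6739 0.002  0.0553]
```

Request:
{"op": "play_rows", "data": {"moves": [[-10, -29, 39, 0, 93], [-10, -29, 39, 0, 93], [-10, -29, 39, 0, 93], [-10, -29, 39, 0, 93], [-10, -29, 39, 0, 93], [0, 0, 0, 0.8, 93]]}}

```text
clock: 3.15
position: [0.4729, 0.0006, 0.1013]
tcp_rot: [[-1.0, 0.021, -0.005], [0.021, 1.0, 0.001], [0.005, 0.001, -1.0]]
ft_force: [0.2, 0.2, 1.1]
gripper_width: 0.997
gripper_force: 0.0
```

```bash
python3 - <<'E'
from h import *
s,d=wrist("w2"); print(s["clock"],s["position"],np.array(s["tcp_rot"]).round(3).tolist())
for r in optics.pinpoint("wrist","rack_front")[:2]+optics.pinpoint("wrist","spindle_a")[:3]: print(r["conf"],w(d,r["position"]).round(4))
cv2.imwrite("pics/w2c.png",cv2.resize(d["color"][0:200,170:470],None,fx=2.6,fy=2.6,interpolation=cv2.INTER_CUBIC))
E
```

```text
3.15 [0.47287778 0.0006019  0.10131718] [[-1.0, 0.021, -0.005], [0.021, 1.0, 0.001], [0.005, 0.001, -1.0]]
0.69 [ 0.6153 -0.0049  0.0512]
```

View pics/w2c.png

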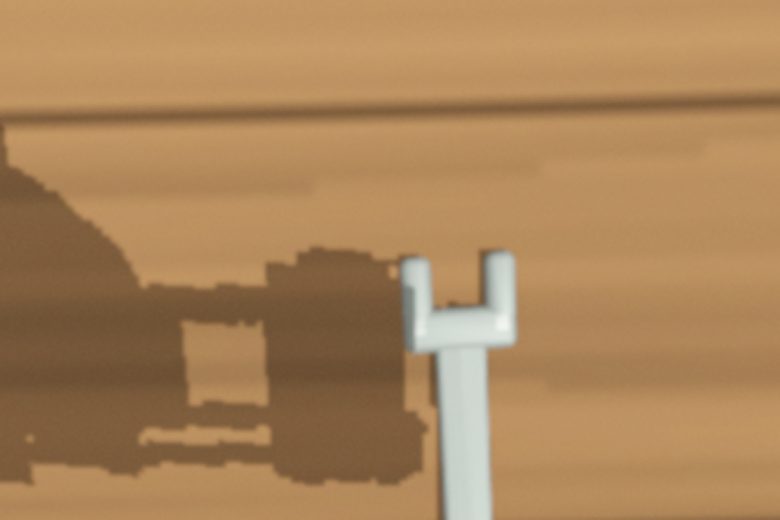

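The picture's top points toward the robot: the wrench head is at crop (455,300), so the rack is in the lower part. I'll crop there.

```bash
python3 - <<'E'
from h import *
i=cv2.imread("pics/w2.png")
cv2.imwrite("pics/w2d.png",cv2.resize(i[200:400,170:470],None,fx=2.6,fy=2.6,interpolation=cv2.INTER_CUBIC))
E
```

```text
(no output)
```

View pics/w2d.png

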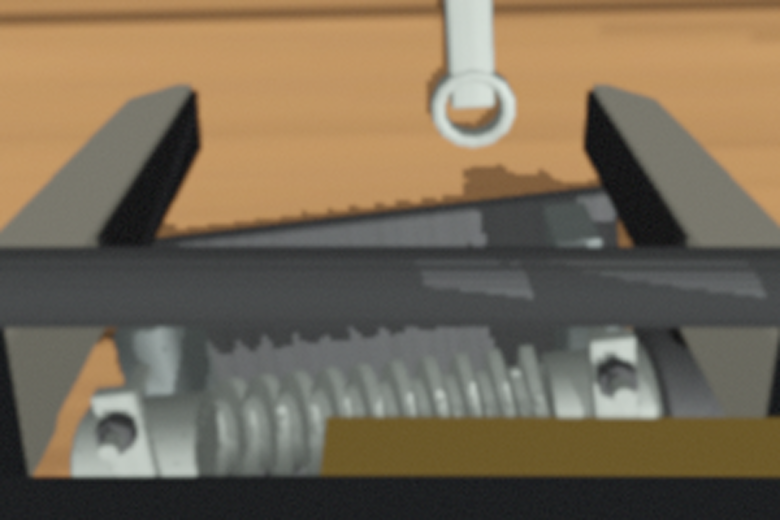

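The lower part shows the front spindle with about 10 crests from crop x 238 to 527, so the pitch is around 11–12 mm. The axis is yawed a few degrees. The gripper hides part of it, so I'll view it from straight above.

Request:
{"op": "play_rows", "data": {"moves": [[0, 0, -50, 0, 93], [-48, -1, 0, 0, 93], [-48, -1, 0, 0, 93], [-48, -1, 0, 0, 93], [-38, -1, 0, 0, 93], [0, 0, 0, 0, 93]]}}

```text
clock: 4.05
position: [0.6589, -0.0065, 0.155]
tcp_rot: [[-1.0, 0.019, 0.003], [0.019, 1.0, -0.0], [-0.003, -0.0, -1.0]]
ft_force: [0.4, 0.2, -0.1]
gripper_width: 0.997
gripper_force: 0.0
```

```bash
python3 - <<'E'
from h import *
s,d=wrist("w3"); print(s["clock"],s["position"])
for r in optics.pinpoint("wrist","rack_front")[:2]+optics.pinpoint("wrist","spindle_a")[:3]: print(r["conf"],w(d,r["position"]).round(4))
W=(cloud(d)-d["t"])@d["R"]; z=d["range_z"]
# spindle top ridge: for slabs in y, fit circle axis
A=[]
for y in np.arange(-.05,.051,.01):
    k=(z>0)&(abs(W[...,1]-y)<.006)&(abs(W[...,0]-.611)<.03)&(W[...,2]>.045)&(W[...,2]<.08); Q=W[k]
    if len(Q)<30: print(y,len(Q));continue
    x,h=Q[:,0],Q[:,2]; a=np.linalg.lstsq(np.c_[2*x,2*h,np.ones(len(x))],x*x+h*h,rcond=None)[0]
    A.append([y,a[0],a[1],np.sqrt(a[2]+a[0]**2+a[1]**2),h.max()])
A=np.array(A);print(A.round(4));print(np.polyfit(A[:,0],A[:,1],1))
cv2.imwrite("pics/w3c.png",cv2.resize(d["color"][20:240,190:450],None,fx=2.6,fy=2.6,interpolation=cv2.INTER_CUBIC))
E
```

```text
4.05 [ 0.65889945 -0.00652936  0.15500785]
0.65 [ 0.6083 -0.0084  0.0564]
0.96 [0.6773 0.001  0.0573]
0.75 [0.7398 0.0061 0.0533]
0.55 [ 0.6168 -0.0048  0.053 ]
[[-0.05    0.6153  0.055   0.015   0.0685]
 [-0.04    0.6139  0.0553  0.0152  0.0651]
 [-0.03    0.6128  0.0549  0.0149  0.0612]
 [-0.02    0.6118  0.0554  0.0152  0.0607]
 [-0.01    0.6112  0.0546  0.0146  0.0585]
 [ 0.      0.6102  0.0551  0.0148  0.0622]
 [ 0.01    0.6087  0.0546  0.0148  0.0604]
 [ 0.02    0.6074  0.0549  0.0148  0.0639]
 [ 0.03    0.6067  0.054   0.0144  0.065 ]
 [ 0.04    0.6056  0.0554  0.0147  0.065 ]
 [ 0.05    0.6047  0.0542  0.0132  0.0698]]
[-0.10524625  0.6098421 ]
```

View pics/w3c.png

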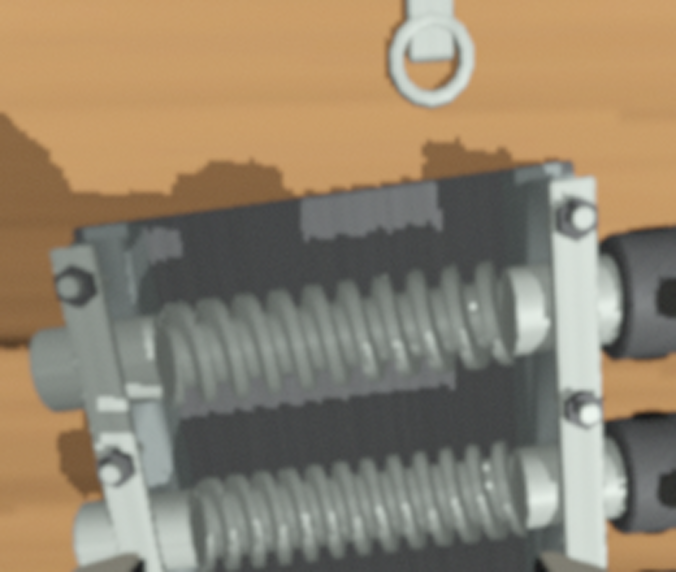

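The image shows the front spindle with a crest spacing of about 34 crop px, against about 26 for the middle one, so the front thread is coarse. I'll fit the helix from depth while heading over to the leaves.

```bash
cat > helix.py <<'E'
from h import *
d=dict(np.load("w3.npz")); W=(cloud(d)-d["t"])@d["R"]; z=d["range_z"]
g=cv2.cvtColor(d["color"],cv2.COLOR_BGR2GRAY).astype(float)
a=np.array([-np.sin(np.arctan(.1052)),np.cos(np.arctan(.1052))]); n=np.array([a[1],-a[0]]); 
o=np.array([.6098+.0055*.1052*1,-.0055]); ax_z=.054
D=W[...,:2]-o; s=D@a; q=D@n; h=W[...,2]-ax_z
r=np.hypot(q,h); th=np.arctan2(h,-q) # 0 = near side, 90=top
k=(z>0)&(abs(s)<.055)&(r>.010)&(r<.021)&(th>.5)&(th<2.2)
S,T,Rr,G=s[k],th[k],r[k],g[k]; print(k.sum(),np.percentile(Rr,[5,50,95]).round(4))
for nm,v in (("depth",Rr),("gray",G)):
    best=[]
    for hand in (1,-1):
        for p in np.arange(7,13.6,.1)*1e-3:
            ph=2*np.pi*S/p+hand*T
            M=np.c_[np.cos(ph),np.sin(ph),np.ones_like(S),T,T*T,S]
            c,res,_,_=np.linalg.lstsq(M,v,rcond=None); best.append((res[0],hand,round(p*1e3,2),np.hypot(c[0],c[1]),np.arctan2(-c[1],-c[0])/(2*np.pi)*p*1e3))
    best.sort(); print(nm,best[:2],[b for b in best if b[1]!=best[0][1]][0],best[-1][0])
# thread end: intensity/depth profile along s on top
for s0 in np.arange(-.075,.076,.003):
    kk=(z>0)&(abs(s-s0)<.0015)&(abs(q)<.008)&(h>0)&(h<.035); print(round(s0*1e3),np.percentile(r[kk]*1e3,[20,80]).round(1) if kk.any() else None,end="; ")
E
python3 helix.py
```

```text
12 [0.0125 0.0145 0.0172]
depth [(np.float64(1.8196407015432332e-08), -1, np.float64(12.8), np.float64(0.007926826687283145), np.float64(0.028459062915872385)), (np.float64(1.8380901211760913e-08), -1, np.float64(12.9), np.float64(0.007932256747181027), np.float64(0.38626997820118075))] (np.float64(3.2913429266220926e-08), 1, np.float64(11.1), np.float64(0.007716866149726422), np.float64(-2.9624161437240972)) 1.9575215332200802e-05
gray [(np.float64(40.78971454759247), 1, np.float64(9.4), np.float64(48.23625925191815), np.float64(-3.4059150783082255)), (np.float64(40.84325003076747), 1, np.float64(9.5), np.float64(46.35688349953764), np.float64(-2.9409656570546123))] (np.float64(73.01646251664198), -1, np.float64(10.4), np.float64(33.718755041417786), np.float64(-1.60220348624675)) 268.55697896855645
-75 [19.8 20.8]; -72 [14.6 20.4]; -69 [14.2 15.2]; -66 [13.9 14.8]; -63 [14.1 15.1]; -60 [ 6.1 13.5]; -57 None; -54 None; -51 None; -48 [12.7 13.8]; -45 None; -42 None; -39 None; -36 None; -33 None; -30 None; -27 None; -24 None; -21 None; -18 None; -15 None; -12 None; -9 None; -6 None; -3 None; 0 None; 3 None; 6 None; 9 None; 12 None; 15 None; 18 None; 21 None; 24 None; 27 None; 30 None; 33 None; 36 None; 39 None; 42 [11.5 11.5]; 45 None; 48 None; 51 None; 54 None; 57 None; 60 [ 6.2 14.5]; 63 [14.3 15.5]; 66 [14.4 15.2]; 69 [14.1 15.4]; 72 [14.7 20. ]; 75 [19.8 21.4];
```

Request:
{"op": "play_rows", "data": {"moves": [[20, -55, 0, 0, 93], [20, -55, 0, 0, 93], [20, -55, 0, 0, 93], [20, -55, 0, 0, 93], [10, -55, 0, 0, 93], [0, -25, 0, 0, 93], [0, 0, 0, 0, 93]]}}

```text
clock: 5.08
position: [0.5598, -0.307, 0.1542]
tcp_rot: [[-1.0, 0.024, 0.001], [0.024, 1.0, -0.0], [-0.001, -0.0, -1.0]]
ft_force: [0.2, 0.2, -0.9]
gripper_width: 0.998
gripper_force: 0.0
```

```bash
python3 - <<'E'
from h import *
s,d=wrist("w4"); print(s["clock"],s["position"],np.array(s["tcp_rot"]).round(3).tolist())
for r in optics.pinpoint("wrist","leaf_1")[:4]: print(r["conf"],w(d,r["position"]).round(4))
W=(cloud(d)-d["t"])@d["R"]; z=d["range_z"]
m=(z>0)&(W[...,0]>.39)&(W[...,0]<.56)&(W[...,1]<-.15)&(W[...,1]>-.46)&(W[...,2]>.024)&(W[...,2]<.04)
n,l,st,c=cv2.connectedComponentsWithStats(m.astype(np.uint8))
for i in range(1,n):
    if st[i,4]>60: Q=W[l==i]; print(st[i],Q.mean(0).round(4),cv2.minAreaRect((Q[:,:2]*1000).astype(np.float32)))
K=d["camera_matrix"]; p=d["R"]@np.array([.515,-.31,.01])+d["t"]; print(cv2.projectPoints(p.reshape(1,3),np.zeros(3),np.zeros(3),K,np.array(d["dist"]))[0])
cv2.imwrite("pics/w4c.png",cv2.resize(d["color"][0:300,130:530],None,fx=2,fy=2,interpolation=cv2.INTER_CUBIC))
E
```

```text
5.075 [ 0.55975581 -0.30702881  0.15419155] [[-1.0, 0.024, 0.001], [0.024, 1.0, -0.0], [-0.001, -0.0, -1.0]]
0.8 [ 0.5402 -0.3871  0.0041]
0.76 [ 0.5373 -0.3129  0.0093]
0.68 [ 0.5526 -0.2352  0.005 ]
[311  99  22  42 660] [ 0.4859 -0.3025  0.0317] ((486.2348327636719, -302.51837158203125), (16.015100479125977, 37.829288482666016), 80.26228332519531)
[233 107  19  41 702] [ 0.4911 -0.3798  0.0313] ((491.4234619140625, -380.7751770019531), (16.430953979492188, 37.886322021484375), 82.09910583496094)
[389 115  27  41 688] [ 0.5018 -0.224   0.0314] ((502.24078369140625, -223.27796936035156), (16.10082244873047, 37.70785140991211), 77.17568969726562)
[[[314.92658438 148.19684475]]]
```

View pics/w4c.png

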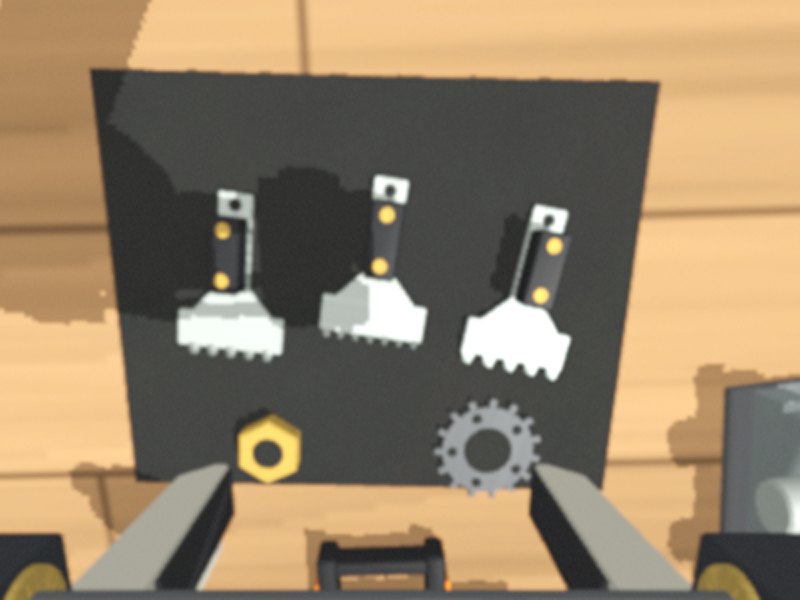

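The mat picture shows three leaves. The left one (crop 230,350) and middle one (375,340) have finer teeth. The right one (515,370) has 5 coarse teeth at about 22 px, roughly 12 mm, which agrees with the front spindle (about 12.2 mm), so I'll try it first.

Request:
{"op": "play_rows", "data": {"moves": [[30, 41, 0, 0, 36], [29.6, 41, 0, 0, 36], [0, 0, 30, 5.7, 36], [0, 0, 40, 5.7, 36], [0, 0, 30, 0, 36], [0, 0, 0, 0, 36]]}}

```text
clock: 5.92
position: [0.5009, -0.2197, 0.0518]
tcp_rot: [[-0.976, 0.216, -0.004], [0.216, 0.976, 0.004], [0.005, 0.003, -1.0]]
ft_force: [-1.0, -0.5, -0.2]
gripper_width: 0.41
gripper_force: 0.0
```

```bash
python3 - <<'E'
from h import *
s=monitor.read_state(); R=np.array(s["tcp_rot"]); print(s["clock"],s["position"],R.round(3).tolist(),s["gripper_width"])
print("grip in tool (mm)",(R.T@(np.array([.5022,-.2235,.018])-s["position"])*1e3).round(1), "yaw x", np.degrees(np.arctan2(R[1,0],R[0,0])))
# spindle checks from w3
d=dict(np.load("w3.npz")); W=(cloud(d)-d["t"])@d["R"]; z=d["range_z"]
o=np.array([.6104,-.0055])
for it in range(2):
  yaw=np.arctan(.1052); a=np.array([-np.sin(yaw),np.cos(yaw)]); n=np.array([a[1],-a[0]]); D=W[...,:2]-o; S=D@a; q=D@n; h=W[...,2]
  for lo,hi in ((-.069,-.063),(.063,.069)):
    k=(z>0)&(S>lo)&(S<hi)&(abs(q)<.02)&(h>.05)&(h<.085); x,hh=q[k],h[k]
    A=np.linalg.lstsq(np.c_[2*x,2*hh,np.ones(len(x))],x*x+hh*hh,rcond=None)[0]; print("shoulder",k.sum(),A[:2].round(4),np.sqrt(A[2]+A[0]**2+A[1]**2).round(4), "top",np.percentile(hh,95).round(4))
  break
k0=(z>0)&(abs(S)<.05)&(abs(q)<.015); print("thread pts",k0.sum(),((z==0)&(np.isfinite(S))).sum(), np.percentile(h[k0],[5,50,95]).round(3))
# bar edges: fine profile of points above .074 near axis
k=(z>0)&(abs(q)<.03)&(h>.076)&(h<.09)
for sg in (-1,1): v=S[k&(S*sg>0)]*sg; print("bar",sg,len(v),np.percentile(v,[2,10,50,90,98]).round(4))
E
```

```text
5.925 [ 0.50094854 -0.21967815  0.05183652] [[-0.976, 0.216, -0.004], [0.216, 0.976, 0.004], [0.005, 0.003, -1.0]] 0.4096865330026322
grip in tool (mm) [-2.2 -3.5 33.8] yaw x 167.53338504627564
shoulder 216 [-0.      0.0542] 0.0145 top 0.069
shoulder 231 [-0.0006  0.0543] 0.0146 top 0.0694
thread pts 6787 1051 [0.036 0.243 0.262]
bar -1 186 [0.0732 0.0741 0.0778 0.0821 0.0841]
bar 1 375 [0.0731 0.0752 0.0831 0.1129 0.1198]
```

Request:
{"op": "play_rows", "data": {"moves": [[-2.2, -3.5, 0, 0, 36], [0, 0, 30, 0, 36], [0, 0, 14, 0, 36], [0, 0, 0, 0, 36], [0, 0, 0, 0, 0], [0, 0, 0, 0, 0], [0, 0, 0, 0, 0]], "squeeze": 35}}

```text
clock: 6.8
position: [0.5042, -0.2271, 0.0105]
tcp_rot: [[-0.976, 0.219, 0.001], [0.219, 0.976, -0.001], [-0.001, -0.0, -1.0]]
ft_force: [-0.9, 1.7, 4.2]
gripper_width: 0.168
gripper_force: 34.9
```

Request:
{"op": "play_rows", "data": {"moves": [[0, 0, -40, 0, 0], [0, 0, -50, 0, 0], [0, 0, 0, 0, 0], [0, 0, 0, 0, 0]]}}

```text
clock: 7.3
position: [0.5032, -0.2266, 0.0992]
tcp_rot: [[-0.976, 0.218, -0.001], [0.218, 0.976, 0.0], [0.001, 0.0, -1.0]]
ft_force: [0.4, -0.6, -0.8]
gripper_width: 0.171
gripper_force: 34.9
```

```bash
python3 - <<'E'
from h import *
for i in range(4):
    s,d=wrist("w5"); R=np.array(s["tcp_rot"]);print(s["clock"],s["position"],np.degrees(np.arctan2(R[1,0],R[0,0])),s["gripper_width"],s["ft_force"])
T=np.array(d["tool_from_camera"])
for r in optics.pinpoint("wrist","leaf_1")[:4]: print(r["conf"],w(d,r["position"]).round(4),(T[:3,:3]@r["position"]+T[:3,3]).round(4))
P=cloud(d)@T[:3,:3].T+T[:3,3]; z=d["range_z"]
k=(z>0)&(P[...,0]>-.12)&(P[...,0]<-.015)&(abs(P[...,1])<.05)&(P[...,2]>-.04)&(P[...,2]<.03)
Q=P[k]*1e3; print(k.sum(),np.percentile(Q,[1,50,99],axis=0).round(1))
H=Q[(Q[:,0]<-35)]; print(len(H),cv2.minAreaRect(H[:,:2].astype(np.float32)) if len(H)>10 else 0)
if len(H)>30: print("plane",np.linalg.lstsq(np.c_[H[:,:2],np.ones(len(H))],H[:,2],rcond=None)[0])
cv2.imwrite("pics/w5c.png",cv2.resize(d["color"][150:400,170:470],None,fx=2.4,fy=2.4,interpolation=cv2.INTER_CUBIC))
E
```

```text
7.3 [ 0.50324815 -0.22660158  0.09922158] 167.38228589187887 0.17072231200628638 [ 0.36997086 -0.61556781 -0.82379154]
7.35 [ 0.50277209 -0.22625145  0.09842696] 167.38079670707816 0.16912668207033377 [ 0.19220312  0.45183504 -1.74642047]
7.4 [ 0.50261641 -0.22612419  0.09804849] 167.38200568159624 0.1675962158392966 [-0.46751306  0.72948408 -0.00750728]
7.45 [ 0.50263631 -0.22620661  0.09799444] 167.3771271677751 0.1671991275221815 [-0.68904209  0.07734723  0.29540717]
0.71 [ 0.5509 -0.2358  0.095 ] [-0.0492  0.0012  0.0029]
0.66 [ 0.5435 -0.3909  0.0068] [-0.0761 -0.1519  0.0908]
0.58 [ 0.5347 -0.3109  0.0103] [-0.0501 -0.0758  0.0874]
287 [[-36.1  -7.9  -0.6]
 [-32.3   1.5   0.7]
 [-26.8  11.5   2. ]]
37 ((-35.65348815917969, 1.839132308959961), (20.66384506225586, 1.4244577884674072), 89.18761444091797)
plane [-9.21634358e-01 -1.52100193e-02 -3.18009752e+01]
```

View pics/w5c.png

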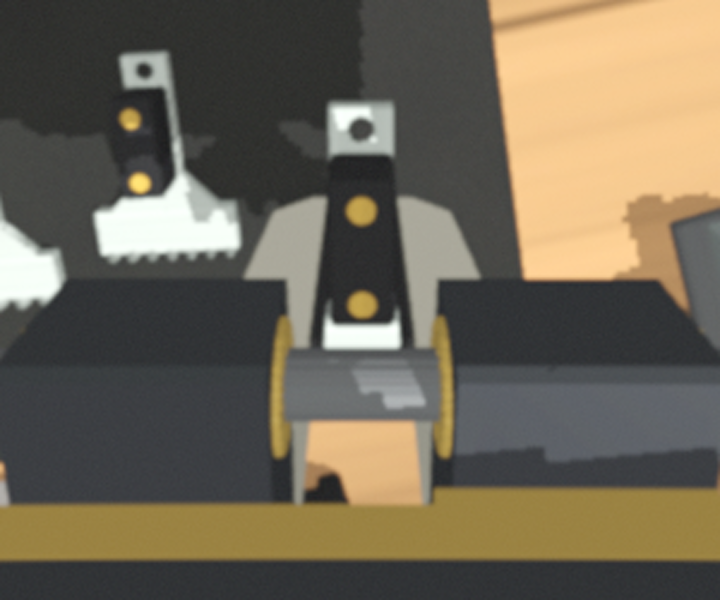

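The picture shows the leaf held upright by the grip at crop x≈361. The gripper bar hides its head. I'll measure the grip in the tool frame to get the camera bias and the leaf's level.

```bash
python3 - <<'E'
from h import *
d=dict(np.load("w5.npz")); T=d["tool_from_camera"]; P=(cloud(d)@T[:3,:3].T+T[:3,3])*1e3; z=d["range_z"]
k=(z>0)&(abs(P[...,1])<20)&(P[...,0]>-30)&(P[...,0]<45)
for nm,lo,hi,x0,x1 in (("grip",-35,-15,-22,22),("tail",-8,8,21,35)):
    Q=P[k&(P[...,2]>lo)&(P[...,2]<hi)&(P[...,0]>x0)&(P[...,0]<x1)&(abs(P[...,1])<12)]
    print(nm,len(Q),np.percentile(Q,[2,50,98],axis=0).round(1).tolist(),np.linalg.lstsq(np.c_[Q[:,:2],np.ones(len(Q))],Q[:,2],rcond=None)[0].round(3), cv2.minAreaRect(Q[:,:2].astype(np.float32)))
# finger tips: inner edges symmetric?
F=P[(z>0)&(abs(P[...,2])<12)&(abs(P[...,1])<40)&(abs(P[...,1])>7)&(abs(P[...,0])<9)]; 
for sg in (-1,1):
    v=F[F[:,1]*sg>0]; print("finger",sg,len(v),np.percentile(v,[2,50,98],axis=0).round(1).tolist())
E
```

```text
grip 2119 [[-13.8, -10.6, -33.5], [7.3, 1.0, -21.4], [21.7, 11.0, -17.1]] [ 9.000e-03  7.500e-02 -2.209e+01] ((3.4945058822631836, 0.001018524169921875), (36.990177154541016, 23.970991134643555), 0.0635548084974289)
tail 655 [[21.4, -6.3, -7.2], [26.8, 1.5, 0.5], [33.1, 9.4, 4.6]] [ 3.320e-01 -6.000e-03 -8.866e+00] ((27.216588973999023, 1.5705986022949219), (12.227368354797363, 15.929268836975098), 0.31132233142852783)
finger -1 75 [[7.5, -19.2, -11.4], [8.8, -11.9, -6.9], [9.0, -7.3, -0.4]]
finger 1 73 [[7.2, 10.3, -11.3], [8.8, 14.3, -6.9], [9.0, 21.6, -0.5]]
```

Request:
{"op": "play_rows", "data": {"moves": [[0, 0, -20, -9.45, 0], [0, 0, 0, -9.45, 0], [0, 51.5, 0, 0, 0], [0, 51.5, 0, 0, 0], [0, 51.5, 0, 0, 0], [0, 51.5, 0, 0, 0], [0, 0, 31, 0, 0], [0, 0, 30, 0, 0], [0, 0, 0, 0, 0], [0, 0, 0, 0, 0]], "squeeze": 35}}

```text
clock: 8.8
position: [0.4816, -0.0224, 0.0591]
tcp_rot: [[-0.994, -0.109, 0.0], [-0.109, 0.994, -0.0], [-0.0, -0.0, -1.0]]
ft_force: [0.7, -0.3, -0.1]
gripper_width: 0.171
gripper_force: 34.9
```

```bash
cat > rel.py <<'E'
from h import *
s=monitor.read_state(); R=np.array(s["tcp_rot"]); p=np.array(s["position"])
t=np.radians(6.26); n=np.array([np.cos(t),np.sin(t)]); a=np.array([-n[1],n[0]]); D=p[:2]-[.6101,-.007]
print(s["clock"],"origin dist",round((D@n)*1e3+46.7,2),"s",round(D@a*1e3,2),"z",round(p[2]*1e3,2),"yaw err",round(np.degrees(np.arctan2(R[1,0],R[0,0]))%360-186.26,2),"tilt",R[2,:2].round(4),"F n,a,z",round(s["ft_force"][:2]@n,1),round(s["ft_force"][:2]@a,1),round(s["ft_force"][2],1),s["gripper_width"]) 
E
python3 rel.py
```

```text
8.8 origin dist -82.73 s -1.28 z 59.08 yaw err 0.01 tilt [-0.0001 -0.0001] F n,a,z 0.7 -0.4 -0.1 0.17126395301876712
```

Request:
{"op": "play_rows", "data": {"moves": [[-27, 1.3, 2, 0, 0], [-26, 0, 0, 0, 0], [0, 0, 0, 0, 0], [0, 0, 0, 0, 0], [0, 0, 0, 0, 0]]}}

```text
clock: 9.43
position: [0.5328, -0.0151, 0.0569]
tcp_rot: [[-0.994, -0.109, -0.001], [-0.109, 0.994, 0.0], [0.001, 0.0, -1.0]]
ft_force: [-0.4, 1.4, -0.1]
gripper_width: 0.172
gripper_force: 34.9
```

```bash
python3 rel.py
```

```text
9.425 origin dist -31.02 s 0.37 z 56.88 yaw err 0.01 tilt [0.0005 0.0001] F n,a,z -0.2 1.4 -0.1 0.17184611508104836
```

Request:
{"op": "play_rows", "data": {"moves": [[-4, -0.3, 0, 0, 0], [-1, 0, 0, 0, 0], [-1, 0, 0, 0, 0], [0, 0, 0, 0, 0], [0, 0, 0, 0, 0]]}}

```text
clock: 10.05
position: [0.5396, -0.0147, 0.0566]
tcp_rot: [[-0.994, -0.11, -0.0], [-0.11, 0.994, 0.0], [0.0, 0.0, -1.0]]
ft_force: [-0.1, -0.3, -1.3]
gripper_width: 0.17
gripper_force: 34.9
```

```bash
python3 rel.py
```

```text
10.05 origin dist -24.17 s 0.07 z 56.59 yaw err 0.03 tilt [0.0002 0.    ] F n,a,z -0.2 -0.3 -1.3 0.17023022775736957
```

Request:
{"op": "play_rows", "data": {"moves": [[-0.8, 0, 0, 0, 0], [0, 0, 0, 0, 0], [-0.8, 0, 0, 0, 0], [0, 0, 0, 0, 0], [0, 0, 0, 0, 0]]}}

```text
clock: 10.68
position: [0.5413, -0.0145, 0.0567]
tcp_rot: [[-0.994, -0.109, 0.0], [-0.109, 0.994, 0.0], [-0.0, -0.0, -1.0]]
ft_force: [-0.8, 0.1, -0.5]
gripper_width: 0.169
gripper_force: 34.9
```

```bash
python3 rel.py
```

```text
10.675 origin dist -22.47 s 0.04 z 56.67 yaw err 0.02 tilt [-0. -0.] F n,a,z -0.8 0.2 -0.5 0.16854407433465074
```

Request:
{"op": "play_rows", "data": {"moves": [[-0.7, 0, 0, 0, 0], [0, 0, 0, 0, 0], [-0.7, 0, 0, 0, 0], [0, 0, 0, 0, 0], [0, 0, 0, 0, 0]]}}

```text
clock: 11.3
position: [0.5427, -0.0144, 0.0566]
tcp_rot: [[-0.994, -0.109, -0.0], [-0.109, 0.994, -0.0], [0.0, -0.0, -1.0]]
ft_force: [0.3, -0.2, -0.4]
gripper_width: 0.164
gripper_force: 34.9
```

```bash
python3 rel.py
```

```text
11.3 origin dist -21.08 s 0.02 z 56.64 yaw err 0.02 tilt [ 0. -0.] F n,a,z 0.3 -0.2 -0.4 0.16418221060157578
```

Request:
{"op": "play_rows", "data": {"moves": [[-0.6, 0, 0, 0, 0], [0, 0, 0, 0, 0], [0, 0, 0, 0, 0]]}}

```text
clock: 11.68
position: [0.5433, -0.0143, 0.0566]
tcp_rot: [[-0.994, -0.109, -0.0], [-0.109, 0.994, 0.0], [0.0, 0.0, -1.0]]
ft_force: [0.3, -0.3, -1.2]
gripper_width: 0.172
gripper_force: 34.9
```

```bash
python3 rel.py
```

```text
11.675 origin dist -20.51 s 0.03 z 56.64 yaw err 0.02 tilt [0. 0.] F n,a,z 0.2 -0.3 -1.2 0.17217409688184762
```

Request:
{"op": "play_rows", "data": {"moves": [[-0.7, 0, 0, 0, 0], [0, 0, 0, 0, 0], [0, 0, 0, 0, 0]]}}

```text
clock: 12.05
position: [0.544, -0.0142, 0.0567]
tcp_rot: [[-0.994, -0.109, -0.0], [-0.109, 0.994, -0.0], [0.0, -0.0, -1.0]]
ft_force: [0.0, 0.7, -1.2]
gripper_width: 0.168
gripper_force: 34.9
```

Request:
{"op": "play_rows", "data": {"moves": [[-0.6, 0, 0, 0, 0], [0, 0, 0, 0, 0], [0, 0, 0, 0, 0]]}}

```text
clock: 12.42
position: [0.5446, -0.0142, 0.0566]
tcp_rot: [[-0.994, -0.109, -0.0], [-0.109, 0.994, -0.0], [0.0, -0.0, -1.0]]
ft_force: [0.7, -0.4, -0.6]
gripper_width: 0.169
gripper_force: 34.9
```

Request:
{"op": "play_rows", "data": {"moves": [[-0.5, 0, 0, 0, 0], [0, 0, 0, 0, 0], [0, 0, 0, 0, 0]]}}

```text
clock: 12.8
position: [0.5449, -0.0142, 0.0566]
tcp_rot: [[-0.994, -0.109, -0.0], [-0.109, 0.994, -0.0], [0.0, -0.0, -1.0]]
ft_force: [-1.3, -1.1, -1.3]
gripper_width: 0.167
gripper_force: 34.9
```

```bash
python3 rel.py
```

```text
12.8 origin dist -18.86 s -0.03 z 56.61 yaw err 0.02 tilt [ 0.0003 -0.    ] F n,a,z -1.4 -1.0 -1.3 0.1671145070531023
```

Request:
{"op": "play_rows", "data": {"moves": [[-0.4, 0, 0, 0, 0], [0, 0, 0, 0, 0], [0, 0, 0, 0, 0]]}}

```text
clock: 13.18
position: [0.545, -0.0141, 0.0566]
tcp_rot: [[-0.994, -0.109, -0.001], [-0.109, 0.994, 0.0], [0.001, 0.0, -1.0]]
ft_force: [-2.8, -0.4, 0.6]
gripper_width: 0.171
gripper_force: 34.9
```

Request:
{"op": "play_rows", "data": {"moves": [[-0.4, 0, 0, 0, 0], [0, 0, 0, 0, 0], [0, 0, 0, 0, 0]]}}

```text
clock: 13.55
position: [0.5451, -0.014, 0.0565]
tcp_rot: [[-0.994, -0.11, -0.002], [-0.11, 0.994, -0.0], [0.002, 0.0, -1.0]]
ft_force: [-5.0, -1.2, 2.2]
gripper_width: 0.168
gripper_force: 34.9
```

```bash
python3 rel.py
```

```text
13.55 origin dist -18.71 s 0.11 z 56.54 yaw err 0.03 tilt [0.0016 0.0002] F n,a,z -5.1 -0.7 2.2 0.1675577672862356
```

Request:
{"op": "play_rows", "data": {"moves": [[-0.4, 0, 0, 0, 0], [0, 0, 0, 0, 0], [0, 0, 0, 0, 0]]}}

```text
clock: 13.92
position: [0.5451, -0.014, 0.0565]
tcp_rot: [[-0.994, -0.109, -0.002], [-0.109, 0.994, -0.0], [0.002, 0.0, -1.0]]
ft_force: [-5.5, -1.4, 2.7]
gripper_width: 0.168
gripper_force: 34.9
```

Request:
{"op": "play_rows", "data": {"moves": [[0, 0.8, 0, 0, 0], [0, 0.7, 0, 0, 0], [0, 0, 0, 0, 0], [0, 0, 0, 0, 0]]}}

```text
clock: 14.42
position: [0.5451, -0.0137, 0.0566]
tcp_rot: [[-0.994, -0.109, -0.002], [-0.109, 0.994, -0.002], [0.002, -0.002, -1.0]]
ft_force: [-6.1, -6.4, 2.6]
gripper_width: 0.168
gripper_force: 35.0
```

```bash
python3 rel.py
```

```text
14.425 origin dist -18.65 s 0.39 z 56.58 yaw err 0.03 tilt [ 0.0023 -0.0016] F n,a,z -6.7 -5.7 2.6 0.16764894262836666
```

Request:
{"op": "play_rows", "data": {"moves": [[0, -1.5, 0, 0, 0], [0, -0.8, 0, 0, 0], [0, -0.7, 0, 0, 0], [0, 0, 0, 0, 0]]}}

```text
clock: 14.92
position: [0.5451, -0.0146, 0.0563]
tcp_rot: [[-0.994, -0.11, -0.003], [-0.11, 0.994, 0.001], [0.002, 0.002, -1.0]]
ft_force: [-5.5, 0.8, 1.1]
gripper_width: 0.169
gripper_force: 34.9
```

```bash
python3 rel.py
```

```text
14.925 origin dist -18.7 s -0.46 z 56.28 yaw err 0.03 tilt [0.0025 0.0017] F n,a,z -5.4 1.4 1.1 0.16938533539423584
```

Request:
{"op": "play_rows", "data": {"moves": [[0, 1.5, 0, 0, 0], [-0.8, 0, 0, 0, 0], [0, 0, 0, 0, 0], [-0.8, 0, 0, 0, 0], [0, 0, 0, 0, 0], [0, 0, 0, 0, 0]]}}

```text
clock: 15.68
position: [0.5452, -0.014, 0.0562]
tcp_rot: [[-0.994, -0.11, -0.005], [-0.11, 0.994, -0.0], [0.005, 0.0, -1.0]]
ft_force: [-10.8, -3.2, 5.2]
gripper_width: 0.168
gripper_force: 35.0
```

```bash
python3 rel.py
```

```text
15.675 origin dist -18.58 s 0.13 z 56.22 yaw err 0.04 tilt [0.0054 0.0004] F n,a,z -11.1 -2.1 5.2 0.1678260789298998
```

Request:
{"op": "play_rows", "data": {"moves": [[5, 0, 0, 0, 0], [5.6, 0, 0, 0, 0], [0, 6.1, 0, 0, 0], [0, 0, 0, 0, 0], [-1.5, 0, 0, 0, 0], [0, 0, 0, 0, 0], [-0.6, 0, 0, 0, 0], [0, 0, 0, 0, 0], [0, 0, 0, 0, 0]]}}

```text
clock: 16.8
position: [0.5384, -0.0087, 0.0565]
tcp_rot: [[-0.994, -0.109, -0.001], [-0.109, 0.994, 0.0], [0.001, 0.0, -1.0]]
ft_force: [-1.6, 0.1, 0.0]
gripper_width: 0.169
gripper_force: 34.9
```

```bash
python3 rel.py
```

```text
16.8 origin dist -24.71 s 6.17 z 56.54 yaw err 0.01 tilt [0.0006 0.0002] F n,a,z -1.6 0.3 0.0 0.16915023079451694
```

Request:
{"op": "play_rows", "data": {"moves": [[-0.6, 0, 0, 0, 0], [0, 0, 0, 0, 0], [-0.6, 0, 0, 0, 0], [0, 0, 0, 0, 0], [0, 0, 0, 0, 0]]}}

```text
clock: 17.42
position: [0.5386, -0.0085, 0.0565]
tcp_rot: [[-0.994, -0.109, -0.003], [-0.109, 0.994, 0.0], [0.003, 0.0, -1.0]]
ft_force: [-7.2, -0.8, 2.3]
gripper_width: 0.171
gripper_force: 34.9
```

```bash
python3 rel.py
```

```text
17.425 origin dist -24.57 s 6.33 z 56.46 yaw err 0.03 tilt [0.0027 0.0004] F n,a,z -7.2 -0.0 2.3 0.1714844782649684
```

Request:
{"op": "play_rows", "data": {"moves": [[-0.6, 0, 0, 0, 0], [0, 0, 0, 0, 0], [-0.6, 0, 0, 0, 0], [0, 0, 0, 0, 0], [0, 0, 0, 0, 0]]}}

```text
clock: 18.05
position: [0.5386, -0.0084, 0.0564]
tcp_rot: [[-0.994, -0.11, -0.005], [-0.11, 0.994, 0.0], [0.005, 0.001, -1.0]]
ft_force: [-10.3, -1.2, 5.7]
gripper_width: 0.164
gripper_force: 34.9
```

```bash
python3 rel.py
```

```text
18.05 origin dist -24.51 s 6.39 z 56.39 yaw err 0.04 tilt [0.0049 0.0006] F n,a,z -10.4 -0.1 5.7 0.16406486253415717
```

Tips on crests stop the leaf at 24.5 mm, while meshed it stopped at 18.6 mm and was locked sideways. The 5.9 mm difference is exactly the tooth height, so this leaf is fully home and is the right one. Next I'll take it to the tray.

Request:
{"op": "play_rows", "data": {"moves": [[50, 0, 0, 0, 0], [0, 0, -60, 0, 0], [0, 0, -20, 0, 0], [-1, 52.5, 0, 0, 0], [-1, 52.5, 0, 0, 0], [-1, 52.5, 0, 0, 0], [-1, 52.5, 0, 0, 0], [-1, 52.5, 0, 0, 0], [-1, 52.2, 0, 0, 0], [0, 0, 0, 0, 0]]}}

```text
clock: 19.3
position: [0.4632, 0.3034, 0.1369]
tcp_rot: [[-0.993, -0.114, 0.002], [-0.114, 0.993, 0.002], [-0.003, 0.002, -1.0]]
ft_force: [-1.3, -0.1, -1.1]
gripper_width: 0.171
gripper_force: 34.9
```

```bash
python3 - <<'E'
from h import *
s,d=wrist("w6"); R=np.array(s["tcp_rot"]); print(s["clock"],s["position"],R.round(3).tolist())
for r in optics.pinpoint("wrist","tray")[:2]: print(r["conf"],w(d,r["position"]).round(4))
dt=dict(np.load("top0.npz")); W=(cloud(dt)-dt["t"])@dt["R"]
k=(dt["range_z"]>0)&(W[...,2]>.018)&(W[...,2]<.035)&(W[...,0]>.36)&(W[...,0]<.59)&(W[...,1]>.17)&(W[...,1]<.42)
print(cv2.minAreaRect((W[k][:,:2]*1e3).astype(np.float32)))
E
```

```text
19.3 [0.46321059 0.30343049 0.13690172] [[-0.993, -0.114, 0.002], [-0.114, 0.993, 0.002], [-0.003, 0.002, -1.0]]
0.67 [0.4724 0.3016 0.003 ]
((471.8271789550781, 298.2085876464844), (222.28659057617188, 188.87362670898438), 85.49007415771484)
```

Request:
{"op": "play_rows", "data": {"moves": [[0, 0, 50, 0, 0], [0, 0, 50, 0, 0], [0, 0, 22, 0, 0], [0, 0, 0, 0, 0], [0, 0, 0, 0, 0]]}}

```text
clock: 20.02
position: [0.4644, 0.2991, 0.0158]
tcp_rot: [[-0.994, -0.108, 0.002], [-0.108, 0.994, 0.001], [-0.002, 0.0, -1.0]]
ft_force: [0.1, 0.6, -0.8]
gripper_width: 0.169
gripper_force: 34.9
```

Request:
{"op": "play_rows", "data": {"moves": [[0, 0, 2, 0, 0], [0, 0, 0, 0, 0], [0, 0, 2, 0, 0], [0, 0, 0, 0, 0], [0, 0, 0, 0, 0]]}}

```text
clock: 20.65
position: [0.4629, 0.2997, 0.0107]
tcp_rot: [[-0.994, -0.11, -0.0], [-0.11, 0.994, 0.0], [0.0, 0.0, -1.0]]
ft_force: [-0.2, -0.6, -0.7]
gripper_width: 0.165
gripper_force: 34.9
```

Request:
{"op": "play_rows", "data": {"moves": [[0, 0, 1, 0, 0], [0, 0, 0, 0, 0], [0, 0, 1, 0, 0], [0, 0, 0, 0, 0], [0, 0, 0, 0, 0]]}}

```text
clock: 21.28
position: [0.463, 0.2997, 0.0095]
tcp_rot: [[-0.994, -0.11, 0.0], [-0.11, 0.994, 0.0], [-0.0, 0.0, -1.0]]
ft_force: [-3.3, -0.6, 6.3]
gripper_width: 0.167
gripper_force: 34.9
```

Request:
{"op": "play_rows", "data": {"moves": [[0, 0, 0.8, 0, 0], [0, 0, 0, 0, 0], [0, 0, 0, 0, 0]]}}

```text
clock: 21.65
position: [0.463, 0.2996, 0.0095]
tcp_rot: [[-0.994, -0.11, 0.001], [-0.11, 0.994, 0.0], [-0.001, 0.0, -1.0]]
ft_force: [-4.3, -2.7, 13.1]
gripper_width: 0.167
gripper_force: 34.9
```

Contact on the tray floor. I'll relieve the push a little, open, and rise.

Request:
{"op": "play_rows", "data": {"moves": [[0, 0, -1.5, 0, 0], [0, 0, 0, 0, 0], [0, 0, 0, 0, 40], [0, 0, 0, 0, 40], [0, 0, 0, 0, 40], [0, 0, -20, 0, 40], [0, 0, -50, 0, 40], [0, 0, -60, 0, 40], [0, 0, -60, 0, 40], [0, 0, 0, 0, 40]]}}

```text
clock: 22.9
position: [0.466, 0.3009, 0.205]
tcp_rot: [[-0.994, -0.11, 0.01], [-0.11, 0.994, 0.004], [-0.011, 0.003, -1.0]]
ft_force: [-0.3, -0.1, -0.5]
gripper_width: 0.432
gripper_force: 0.0
```

```bash
python3 - <<'E'
from h import *
s,d=wrist("w7"); print(s["clock"],s["position"],s["gripper_width"])
for c,dd in (("wrist",d),("top",optics.camera("top"))):
    for n in ("leaf_1","sprocket","hexnut","wrench"):
        for r in optics.pinpoint(c,n)[:3]: print(c,n,round(r["conf"],2),w(dd,r["position"]).round(4))
cv2.imwrite("pics/w7c.png",d["color"][:, :]); cv2.imwrite("pics/t7.png",cv2.resize(dd["color"][150:300,150:490],None,fx=2.2,fy=2.2))
E
```

```text
22.9 [0.4659637  0.30089488 0.20495573] 0.43228904458944184
wrist leaf_1 0.95 [0.5105 0.3049 0.0077]
wrist leaf_1 0.47 [0.4502 0.0311 0.0013]
wrist hexnut 0.6 [0.5119 0.3064 0.0052]
wrist wrench 0.67 [ 0.4533  0.0304 -0.001 ]
top leaf_1 0.77 [ 0.5391 -0.3938  0.0059]
top leaf_1 0.59 [ 0.5341 -0.3122  0.0076]
top leaf_1 0.47 [0.5071 0.3051 0.0074]
top sprocket 0.47 [ 0.604  -0.2516  0.0039]
top hexnut 0.4 [ 0.5988 -0.3734  0.0046]
top wrench 0.52 [ 0.4575  0.0255 -0.0025]
top wrench 0.41 [ 0.54   -0.3946  0.0071]
top wrench 0.33 [0.507  0.3041 0.0084]
```

View pics/w7c.png

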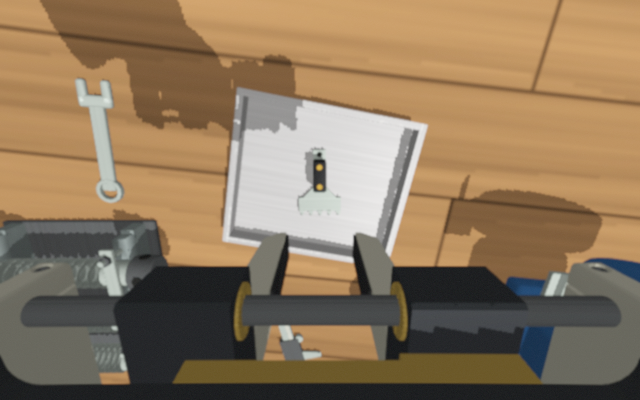

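View pics/t7.png

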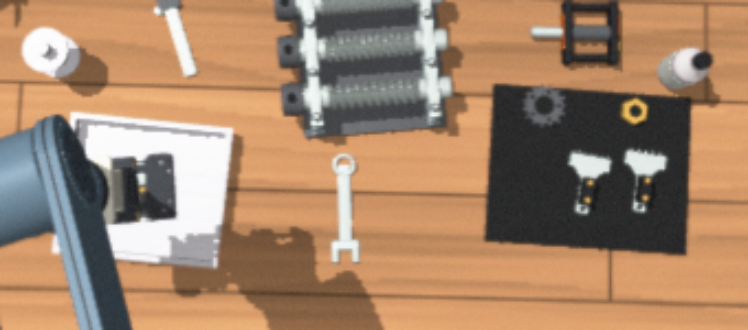

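The leaf lies flat inside the tray, at wrist picture (320,185). The other two leaves, the sprocket, the nut and the wrench are where they were on the mat and bench.

```bash
python3 -c "
from workcell import ticket; print(ticket.finish_job())"
```

```text
the job is handed in; nothing more can be done
None
```

The front spindle's pitch is about 12 mm (estimated from the images, not measured exactly): the coarse-toothed leaf went fully home in it and now lies flat in the tray, the other two are untouched on the mat, and the job is handed in; I picked that leaf from the camera images and did not try the other two on the thread.

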